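# Demagnetise two steel parts

### The job

Put the round steel bush and the oblong steel block into the matching pockets of the two wooden nests on the demagnetiser, each fully home, and let go of them. Only when both are seated, take the wooden-handled stylus from its stand, reach its rod down through the round hole in the control box's cover and press the recessed run button fully down. Finish while still gripping the stylus and holding the button down, with the parts still in their nests and everything else on the bench left where it was.

Things in the scene. Friction and masses are not known exactly. Their poses are not given: they have to be found in the camera images.
- bush: loose plain steel tube standing upright on the bench, outer diameter 40, bore 22, height 40 mm, about 0.27 kg; origin: centre of its underside, z up along its axis
- block: loose plain steel block standing on the bench, 46 (its x) by 30 (its y) by 40 mm high, about 0.38 kg; origin: centre of its underside; a half turn about z makes no difference
- demag: fixed green demagnetiser with a flat top, 100 (its x) by 230 (its y) by 45 mm high; origin: centre of its underside. The two nests lie on its top side by side along its y, their centres 110 mm apart; which is on which side varies, and it may stand left or right of the control box
- nest_round: fixed light wooden plate on the demagnetiser, 92 x 92 x 20 mm, with one round pocket in its middle, diameter 46 mm, 12 mm deep, its mouth chamfered 3 mm, floor of grey felt; origin: centre of its underside (45 mm above the bench)
- nest_round_floor (a point): centre of the floor of the round pocket, 53 mm above the bench; the plate's top is 12 mm above this point. A seated bush has its origin here and stands 28 mm proud of the plate
- nest_oblong: fixed light wooden plate on the demagnetiser, 92 x 92 x 20 mm, with one oblong pocket in its middle, 52 (its x) by 36 (its y) mm, 12 mm deep, its mouth chamfered 3 mm, floor of grey felt; origin: centre of its underside (45 mm above the bench)
- nest_oblong_floor (a point): centre of the floor of the oblong pocket, 53 mm above the bench; the plate's top is 12 mm above this point; axes as the plate's (long side along x). A seated block has its origin here, its x along the pocket's x, and stands 28 mm proud
- control: fixed grey control box, 100 x 100 x 55 mm, its flat 6 mm cover pierced in the middle by one 18 mm hole with a black ring round it; origin: centre of its underside
- aperture (a point): centre of the hole in the control box's cover, level with the cover's top face (55 mm above the bench); z up
- run_button_top (a point): centre of the top of the white run button, diameter 26 mm, straight below the hole, 35 mm below the cover's top face when not pressed; it moves straight down with the button
- run_button (a joint): travel of the sprung run button in m: 0 up, 0.008 fully down; it starts to move at about 2 N, takes 6 N to go fully down, and springs back when let go
- stylus: loose stylus standing upright in the stand, 0.06 kg: a steel rod of diameter 8 mm and length 60 mm, then above it a round wooden handle of diameter 20 mm and length 55 mm, 115 mm in all; origin: the tip of the rod (lower end), z along the stylus towards the handle
- stylus_handle (a point): the middle of the stylus' handle, on its axis, 87.5 mm from the tip; 93.5 mm above the bench while it stands in the stand
- stand: fixed dark wooden stand, 60 x 60 x 66 mm, with a hole of diameter 11 mm from above, in which the stylus' rod hangs; the handle's lower end rests on the stand's top. Origin: centre of its underside. On the left or right of the bench
- flange: bystander: loose steel flange, diameter 60, 28 mm high with a hub of diameter 32 mm, among the two parts; it belongs in neither nest. Origin: centre of its underside
- oil_bottle: bystander: loose grey bottle, diameter 52, 130 mm high, on the side of the bench across from the stand. Origin: centre of its underside
- brush: bystander: loose bench brush lying flat, about 170 mm long, along its x; origin on its underside near its middle
- spanner: bystander: loose spanner lying flat on the left, about 160 mm long, along its x
- mug: bystander: loose white mug, diameter 76, 85 mm high, behind the task's things. Origin: centre of its underside
- jar: bystander: loose amber jar, diameter 60, 70 mm high, behind the task's things. Origin: centre of its underside
- driver: bystander: loose screwdriver lying flat on the right, about 180 mm long, along its x
Things that resemble listed ones, but are neither listed nor needed, are in the scene too. Leave any black look-alike of the bush alone.

How it is judged:
By the outcome, as a careful person would: the job done as asked, in the order asked, and still so for the second after the job is handed in, while the arm keeps its last pose, push and grip.
It also fails if it takes over 67 s, if anything falls off the work surface, if the arm or the gripper's body presses on something with over 40 N, if the wrist force passes 120 N, or if a joint passes its speed limit or range.

### The arm

A 6-joint arm with a two-finger parallel gripper is mounted at the origin on the work surface. World frame = base frame: x ahead of the robot, y to its left, z up, the work surface at z = 0. Lengths are in mm, angles in rad, forces in N, time in s.
With the tool pointing down it reaches from about 250 to 775 mm from the base axis. Payload 8.9 kg.
Tool frame: the origin (TCP) lies at the very end of the fingers, on their centre line; the grasp point (between the pads) lies 19 mm behind it (pinch_z is the distance from the TCP to the grasp point, in mm); z points along the fingers, y is the line along which they close (so a half turn about z gives the same grasp; the last joint's range is limited). The gripper opens to 85 mm and grips with 20 to 120 N. Pads are 22 mm wide; open, the fingers measure 114 mm over their backs; the gripper's body (76 mm by 85 mm) begins 54 mm behind the grasp point. The pads swing forward as they close: fully open they stand 13 mm farther back than shut.
Start: joints at [0.984, 0.291, -0.153, 1.127, 0, 1.431], TCP at [227.31, 473.237, 231.305] pointing down, gripper open.
Joint ranges: [-2.52, 2.52], [-0.91, 1.74], [-1.3, 1.37], [-1.96, 2.02], [-1.52, 1.47], [-3.14, 3.14]. Speed limits (rad/s): [2.22, 2.22, 2.79, 3.14, 3.14, 3.14].

### API

Orientations are given as a unit quaternion [w, x, y, z].
In Python, from station import sense, get_image, camera_model, hand_in, pinch_z gives the robot as it stands.
- The arm moves only by the shell command python3 -m creep 'ROWS'. ROWS is a JSON object of lists of equal length, an entry for each row: "xyz": the shift along the tool's x, y, z scaled (see below), a list of three; "rot": the turn, a rotation vector about the tool's x, y, z scaled (see below), a list of three; "jaw": the opening, from 0 (shut) to 1 (fully open). In form: {"xyz": [[dx, dy, dz], ...], "rot": [[wx, wy, wz], ...], "jaw": [jaw, ...]}. A call has 1 to 10 rows; each row shifts and turns the commanded pose from where the row before left it, along the tool's axes as they then stand; what a row does not reach is not made up. The controller multiplies each number of a shift by 50 mm and each number of a turn by 4 degrees. A row lasts 1/10 s, in which the tool goes at most 50 mm and 8.59 degrees, less where a joint would pass 70% of its speed; a pose out of reach is approached as far as the arm can. A call with a number of a shift or a turn outside -1 to 1 is refused whole. A call with a gripper value outside its range is refused whole. The fingers move at their own pace and stop on an object; the grip force is fixed at half the most. Time passes only in rows, so rows that do not move let the fingers close. It gives the time, the measured TCP pose, the force, the opening and the grip force at its end, in the units of the state.
- sense(): the state, without advancing time (a new reading comes with each control period).
- get_image(name): name is "scene" or "side" or "wrist"; returns the picture (420x560x3 uint8, red, green, blue); there is no depth.
- camera_model(name): a dict with "fx", "fy", "cx", "cy" (pixels), "eye" and "rotation" of the camera in the world. Camera axes: x right, y up, looking along -z (the intrinsics and any distortion apply to the point x, -y, -z); pixel columns grow to the right and rows downward; lengths in mm; the calibration is good to about 2 mm. A picture is of the moment at which its call begins: read the wrist's pose just before it. camera_model takes no time and is no camera call; for the wrist camera it gives the pose at the moment of the call.
- hand_in(): hands the job in; it is judged then, once.
The state is a dict: "time_s": time; "joint_positions": joint angles; "qd": joint speeds; "tau": joint torques, N m; "tcp_pos": TCP position; "orientation": TCP orientation; "contact_force": force on the tool from outside, world axes, zero at the start; "torque": the same for the moment, N m; "width": opening from 0.0 (shut) to 1.0 (fully open); "grip_force": force on a finger pad.
Only numpy, scipy, OpenCV 4.12 (cv2) and the standard library are available. Lean on these libraries where they do the work, as an engineer would, in place of code of your own. Each camera call takes 0.05 s, during which the arm holds its last target. There are 200 camera calls.

## Working session

There is one attempt and no reset: what is moved stays moved. The work goes in short steps, Python scripts to look and compute and a shell command to move; the robot and the scene stay as the last step left them, time stands still between calls to the robot, and variables do not carry over. Pictures are saved under pics/ and viewed, at most 12 in all, crops included, and the job is handed in when it is done.

```bash
ls; mkdir -p pics
python3 - <<'E'
from station import *
import cv2,numpy as np
print(sense(),pinch_z)
ims=[]
for n in ("scene","side"):
    im=get_image(n); cv2.imwrite(f"pics/{n}0.png",im[:,:,::-1]); m=camera_model(n); print(n,m)
w=get_image("wrist");cv2.imwrite("pics/wrist0.png",w[:,:,::-1]);print(camera_model("wrist"))
E
```

```text
pics
{'time_s': 0.0, 'joint_positions': array([ 9.83710727e-01,  2.91262018e-01, -1.54140273e-01,  1.12667213e+00,
       -9.59396224e-06,  1.43151910e+00]), 'qd': array([ 0.00148236, -0.00060198,  0.00025748,  0.00018623, -0.00092723,
       -0.0003765 ]), 'tau': array([ 5.80722393e-03, -5.37139285e+01,  3.31375659e+01,  1.56254217e-02,
        3.56156097e-04, -2.48936590e-05]), 'tcp_pos': array([227.06631339, 472.87492889, 230.73657463]), 'orientation': array([-2.22537414e-04,  2.22037985e-01,  9.75037807e-01, -5.99067213e-04]), 'contact_force': array([ 0.38317969,  1.09154319, -1.37625556]), 'torque': array([ 0.01880324,  0.05298967, -0.03788596]), 'grip_force': 0.0, 'width': 1.0019025109959965} 18.700000000000003
scene {'fx': 428.6796893687424, 'fy': 428.6796893687424, 'cx': 276.3710421096609, 'cy': 209.47756020681925, 'eye': array([ 956.59949261, -617.95633762,  861.53831884]), 'rotation': array([0.90267892, 0.3558102 , 0.0904937 , 0.2244566 ])}
side {'fx': 415.1762431772681, 'fy': 415.1762431772681, 'cx': 279.5376522801216, 'cy': 215.4734529595931, 'eye': array([  72.65581154, -669.77433718,  968.91650291]), 'rotation': array([ 0.87607189,  0.3610863 , -0.1158206 , -0.29782599])}
{'fx': 326.29824553251177, 'fy': 326.29824553251177, 'cx': 282.0544713879618, 'cy': 213.38061992442002, 'eye': array([161.68741484, 504.01807058, 372.60552152]), 'rotation': array([ 0.83749935, -0.12252628, -0.07669709,  0.5269722 ])}
```

Run:
```python
import cv2
for n in("scene","side"):
    cv2.imwrite(f"pics/{n}0b.png",cv2.resize(cv2.imread(f"pics/{n}0.png"),(800,600),interpolation=cv2.INTER_CUBIC))
```

```text
(no output)
```

View pics/scene0b.png

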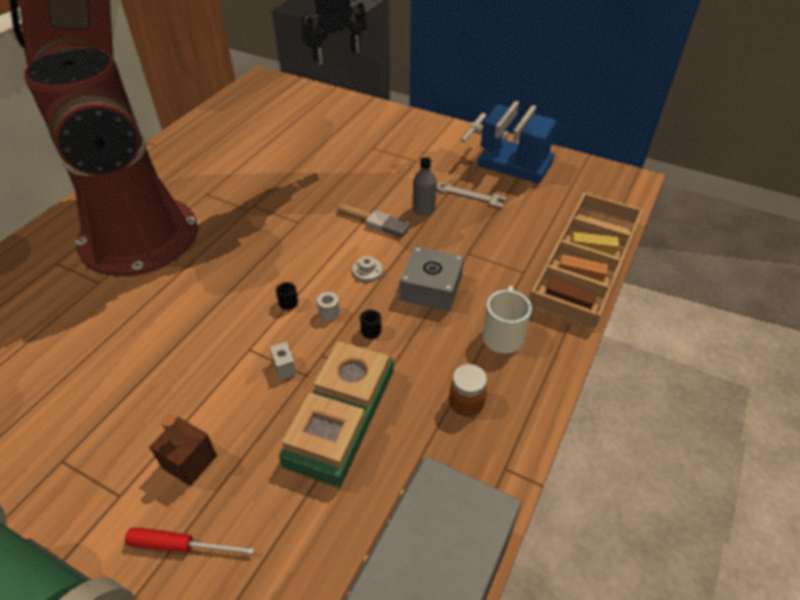

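View pics/side0b.png

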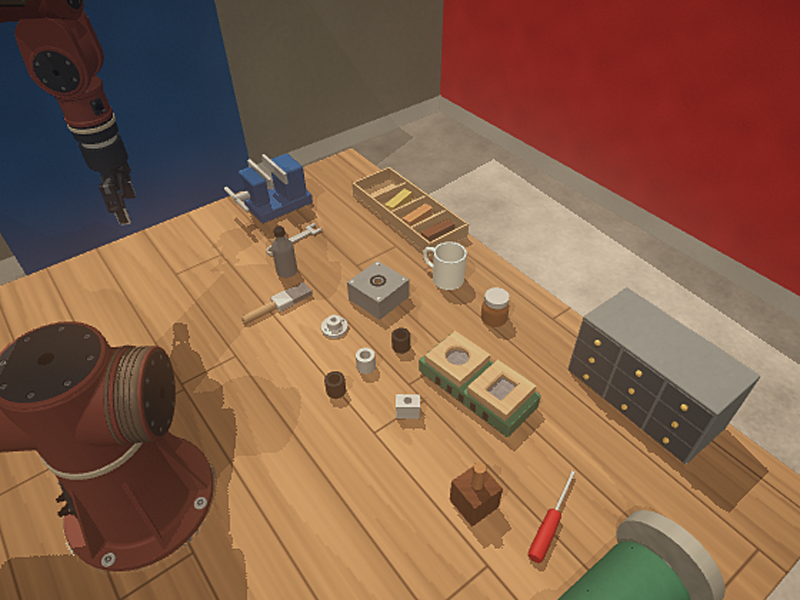

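The two full views (800x600 scale) show the candidates.
- **Bush:** the silver tube at scene (328,306) / side (366,360). The two black tubes at side (335,384) and (401,340) are look-alikes, and the stepped disc at side (334,326) is the flange.
- **Block:** side (407,406).
- **Pockets:** round at side (457,355), oblong at side (501,388).
- **Hole:** side (378,281).
- **Stylus:** side (479,472).

I'll take rough positions first.

```bash
cat > h.py <<'E'
import numpy as np,cv2
from scipy.spatial.transform import Rotation as R
from station import *
def rot(q): return R.from_quat(np.r_[q[1:],q[0]])
def ray(m,u,v):
    d=np.array([(u-m['cx'])/m['fx'],-(v-m['cy'])/m['fy'],-1.])
    return m['eye'],rot(m['rotation']).apply(d)
def onz(m,uv,z):
    e,d=ray(m,*uv); return e+d*(z-e[2])/d[2]
def proj(m,p):
    c=rot(m['rotation']).inv().apply(np.asarray(p,float)-m['eye'])
    return np.array([m['cx']+m['fx']*c[0]/-c[2],m['cy']-m['fy']*c[1]/-c[2]])
E
python3 - <<'E'
from h import *
s=camera_model("scene");d=camera_model("side")
for n,a,b,z in [("bush",(328,299),(366,353),40),("block",(282,352),(407,399),40),("round",(352,371),(457,355),53),("obl",(324,427),(501,388),53),("hole",(432,268),(378,281),55),("stylus",(171,422),(479,466),121),("flange",(366,264),(334,323),28)]:
    print(n,onz(s,np.array(a)*.7,z).round(),onz(d,np.array(b)*.7,z).round())
st=sense();m=camera_model("wrist");Rt=rot(st['orientation'])
print(Rt.as_matrix().round(3));print(Rt.inv().apply(m['eye']-st['tcp_pos']),(Rt.inv()*rot(m['rotation'])).as_matrix().round(2))
E
```

```text
bush [484.   2.  40.] [485.   4.  40.]
block [ 481. -139.   40.] [ 481. -138.   40.]
round [ 612. -126.   53.] [ 621. -122.   53.]
obl [ 628. -236.   53.] [ 633. -235.   53.]
hole [624. 151.  55.] [622. 151.  55.]
stylus [ 463. -361.  121.] [ 457. -357.  121.]
flange [493. 126.  28.] [485. 125.  28.]
[[-0.901  0.433 -0.001]
 [ 0.433  0.901 -0.001]
 [ 0.    -0.001 -1.   ]]
[  72.46026051   -0.49860982 -141.71695168] [[ 0.    0.96  0.29]
 [ 1.   -0.   -0.  ]
 [-0.    0.29 -0.96]]
```

```bash
python3 -m creep '{"xyz":[[-0.8,-0.55,0],[-0.8,-0.6,0],[-0.75,-0.6,0],[-0.7,-0.65,0],[-0.65,-0.7,0],[-0.6,-0.75,0],[-0.5,-0.82,0],[-0.5,-0.82,0],[-0.5,-0.82,0],[-0.5,-0.82,0]],"rot":[[0,0,-1],[0,0,-1],[0,0,-1],[0,0,-1],[0,0,-1],[0,0,-1],[0,0,-0.41],[0,0,0],[0,0,0],[0,0,0]],"jaw":[1,1,1,1,1,1,1,1,1,1]}'
```

```text
time_s: 1.15
tcp_pos: [482.2, 61.8, 231.3]
orientation: [0.0, 0.0, 1.0, 0.0]
contact_force: [0.5, 1.8, 0.4]
width: 1.0
grip_force: 0.0
```

```bash
python3 -m creep '{"xyz":[[-0.4,-0.7,-0.3],[-0.4,-0.7,-0.3],[-0.4,-0.6,-0.3],[-0.2,-0.4,-0.1],[0,0,0],[0,0,0]],"rot":[[0,0,0],[0,0,0],[0,0,0],[0,0,0],[0,0,0],[0,0,0]],"jaw":[1,1,1,1,1,1]}'
python3 - <<'E'
from h import *
m=camera_model("wrist");im=get_image("wrist")
np.save("m1.npy",m,allow_pickle=True)
cv2.imwrite("pics/w1.png",im[:,:,::-1])
cv2.imwrite("pics/w1b.png",cv2.resize(im,(800,600),interpolation=cv2.INTER_CUBIC)[:,:,::-1])
E
```

```text
time_s: 1.75
tcp_pos: [551.2, -56.3, 280.7]
orientation: [-0.001, 0.001, 1.0, 0.0]
contact_force: [-0.4, 0.2, 0.0]
width: 1.003
grip_force: 0.0
```

View pics/w1b.png

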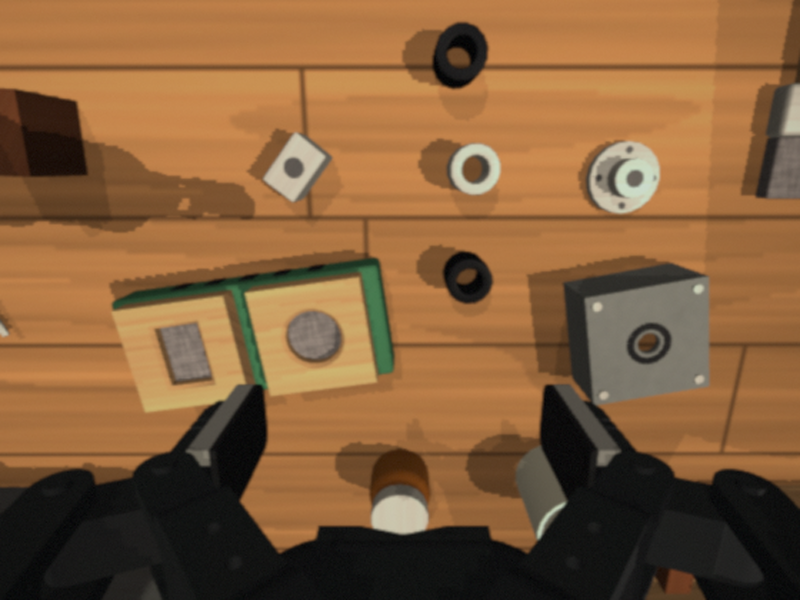

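The wrist view (800x600 scale) shows:
- silver bush at (474,168) and block at (297,167), turned roughly 55°;
- round pocket at (314,336) and oblong pocket at (186,352);
- cover hole at (649,343), flange at (624,177), and the black look-alikes at (460,55) and (467,277).

The silver ring with the plain bore is the bush: the black ones are the wrong colour, and the flange is stepped. Now I'll measure them, with an enlarged crop to confirm.

```bash
cat > meas.py <<'E'
from h import *
import sys
def blobs(im,mask,near,amin=100):
    cs,_=cv2.findContours(mask.astype(np.uint8),cv2.RETR_EXTERNAL,cv2.CHAIN_APPROX_NONE)
    cs=[c for c in cs if cv2.contourArea(c)>amin]
    return min(cs,key=lambda c:np.hypot(*(c.reshape(-1,2).mean(0)-near)))
def plane(m,c,z): return np.array([onz(m,p,z)[:2] for p in c.reshape(-1,2)],np.float32)
def rect(P):
    (c,(w,h),a)=cv2.minAreaRect(P)
    if w<h:w,h,a=h,w,a+90
    return np.round(c,1),round(w,1),round(h,1),round((a+90)%180-90,1)
E
python3 - <<'E'
from meas import *
im=cv2.imread("pics/w1.png");m=np.load("m1.npy",allow_pickle=True).item()
hsv=cv2.cvtColor(im,cv2.COLOR_BGR2HSV);H,S,V=cv2.split(hsv)
for p in [(332,108),(325,118),(208,103),(219,235),(130,247),(110,220),(195,265)]:print(p,hsv[p[1],p[0]])
steel=(S<70)&(V>150)
c=blobs(im,steel,(332,118));P=plane(m,c,40);print("bush",cv2.minEnclosingCircle(P),rect(P))
c=blobs(im,steel,(208,116));P=plane(m,c,40);print("block",rect(P))
felt=(S<80)&(V>60)&(V<170)
for n,q in(("round",(219,235)),("obl",(130,247))):
    c=blobs(im,felt,q);P=plane(m,c,53);print(n,rect(P))
wood=(S>60)&(S<140)&(V>180)&(H>8)&(H<25)
for n,q in(("roundplate",(219,235)),("oblplate",(130,247))):
    c=blobs(im,wood,q,1500);P=plane(m,c,65);print(n,rect(P),cv2.contourArea(c))
dark=V<60
c=blobs(im,dark,(455,240),60);P=plane(m,c,55);print("hole",cv2.minEnclosingCircle(P),rect(P))
cv2.imwrite("pics/crop.png",cv2.resize(im[70:300,70:370],(780,598),interpolation=cv2.INTER_CUBIC))
E
```

```text
(332, 108) [ 22  41 142]
(325, 118) [ 14 155 110]
(208, 103) [ 21  41 205]
(219, 235) [ 15  45 136]
(130, 247) [ 14  43 135]
(110, 220) [ 18 129 203]
(195, 265) [ 19 124 205]
bush ((480.56719970703125, 0.3179500997066498), 19.380022048950195) (array([4.809e+02, 2.000e-01]), 37.5, 36.7, 89.9)
block (array([ 479.5, -142.8]), 45.6, 29.6, -38.4)
round (array([ 614.8, -132.1]), 42.4, 41.0, 89.9)
obl (array([ 630.7, -242.3]), 48.8, 31.3, 8.1)
roundplate (array([ 613.7, -131. ]), 91.4, 91.2, 8.0) 5540.5
oblplate (array([ 629.3, -239.9]), 91.7, 91.1, 7.9) 5222.0
hole ((621.9611206054688, 150.45556640625), 17.576261520385742) (array([622. , 150.4]), 34.5, 33.5, 89.9)
```

View pics/crop.png

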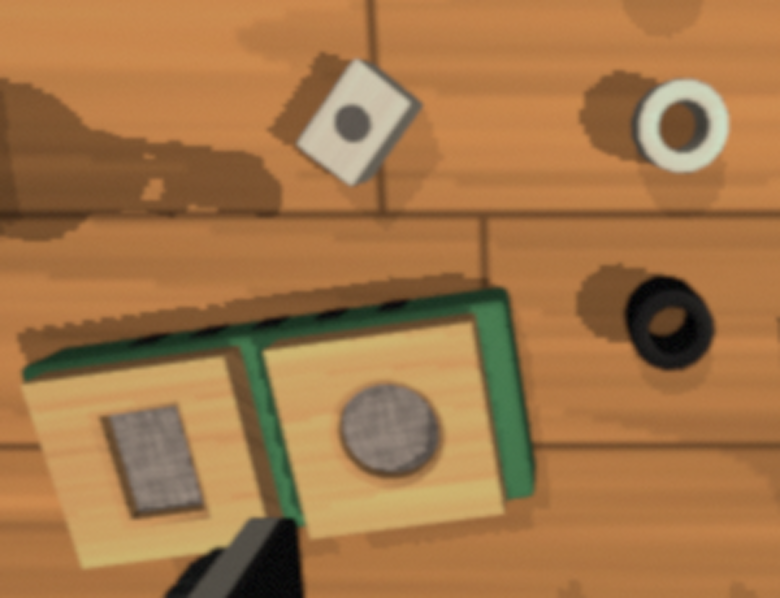

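The crop confirms the plain silver tube (right), the block and both pockets. Next I move above the bush and re-measure it close up.

```bash
python3 -m creep '{"xyz":[[0.35,0.29,0.6],[0.35,0.29,0.6],[0.35,0.28,0.6],[0.35,0.28,0.6],[0,0,0.4],[0,0,0.2],[0,0,0],[0,0,0]],"rot":[[0,0,0],[0,0,0],[0,0,0],[0,0,0],[0,0,0],[0,0,0],[0,0,0],[0,0,0]],"jaw":[1,1,1,1,1,1,1,1]}'
cat > look.py <<'E'
from meas import *
def shot(n):
    m=camera_model("wrist");im=get_image("wrist")[:,:,::-1].copy();cv2.imwrite(f"pics/{n}.png",im)
    return m,im,cv2.split(cv2.cvtColor(im,cv2.COLOR_BGR2HSV))
E
python3 - <<'E'
from look import *
m,im,(H,S,V)=shot("w2");print(sense()['tcp_pos'])
q=proj(m,(481,0.3,40));print(q)
c=blobs(im,(S<70)&(V>150),q);P=plane(m,c,40);print("bush",cv2.minEnclosingCircle(P),rect(P))
E
```

```text
time_s: 2.6
tcp_pos: [482.2, 0.8, 132.0]
orientation: [0.0, -0.0, 1.0, -0.0]
contact_force: [-0.7, 0.8, -0.3]
width: 0.997
grip_force: 0.0
[482.51350441   0.67034751 132.27733523]
[282.08347677 215.38165147]
bush ((479.814208984375, 0.4742819666862488), 19.44706153869629) (array([480.3,   0.9]), 37.9, 37.1, -19.7)
```

```bash
python3 -m creep '{"xyz":[[0.04,0,0.7],[0,0,0.7],[0,0,0.6],[0,0,0.32],[0,0,0],[0,0,0],[0,0,0],[0,0,0],[0,0,0],[0,0,0]],"rot":[[0,0,0],[0,0,0],[0,0,0],[0,0,0],[0,0,0],[0,0,0],[0,0,0],[0,0,0],[0,0,0],[0,0,0]],"jaw":[1,1,1,1,1,0,0,0,0,0]}'
```

```text
time_s: 3.65
tcp_pos: [480.6, 0.6, 16.7]
orientation: [0.001, 0.0, 1.0, -0.0]
contact_force: [-1.8, 0.5, 10.5]
width: 0.444
grip_force: 59.7
```

```bash
python3 -m creep '{"xyz":[[0,0,-0.3],[0,0,-0.7],[-0.4,-0.6,-0.5],[-0.6,-0.75,0],[-0.6,-0.75,0],[-0.6,-0.5,0],[-0.4,0,0],[0,0,0],[0,0,0]],"rot":[[0,0,0],[0,0,0],[0,0,0],[0,0,0],[0,0,0],[0,0,0],[0,0,0],[0,0,0],[0,0,0]],"jaw":[0,0,0,0,0,0,0,0,0]}'
python3 - <<'E'
from look import *
m,im,(H,S,V)=shot("w3");s=sense();t=s['tcp_pos'];print(t,s['width'])
cv2.imwrite("pics/w3b.png",cv2.resize(im,(800,600)))
E
```

```text
time_s: 4.55
tcp_pos: [609.0, -129.1, 90.0]
orientation: [-0.001, 0.0, 1.0, 0.0]
contact_force: [-0.5, 0.6, -3.5]
width: 0.446
grip_force: 61.6
[ 608.58384129 -128.82571349   90.08072193] 0.44418114514054374
```

View pics/w3b.png

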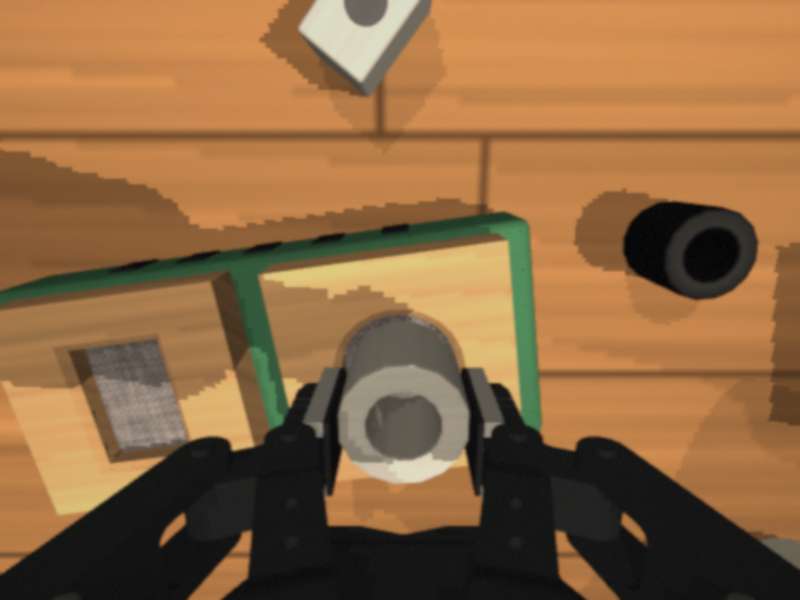

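The wrist view (800x600 scale) shows the bush held upright with its ring centre at (403,424), just above the round pocket. The plate's back corners are at (262,275) and (510,238).

Run:
```python
from look import *
m=camera_model("wrist");t=sense()['tcp_pos'];print(t)
im=cv2.imread("pics/w3.png");H,S,V=cv2.split(cv2.cvtColor(im,cv2.COLOR_BGR2HSV))
print("bush top",onz(m,np.array((403,424))*.7,t[2]+23.3), onz(m,np.array((403,424))*.7,t[2]+20))
a=onz(m,np.array((262,275))*.7,65)[:2];b=onz(m,np.array((510,238))*.7,65)[:2]
u=(b-a);L=np.hypot(*u);u/=L;n=np.array([u[1],-u[0]]);n*=np.sign(n[0])
print(L,np.degrees(np.arctan2(-u[0],u[1])),"centre",(a+b)/2+46*n)
# pocket rim: visible arc of felt upper edge
# oblong plate: felt at z53
c=blobs(im,(S<80)&(V>60)&(V<190),np.array((130,400))*.7*[1,1]);print(rect(plane(m,c,53)))
```

```text
[ 608.58384129 -128.82571349   90.08072193]
bush top [ 607.0032343  -129.34952483  113.38072193] [ 608.97808833 -129.34667618  110.08072193]
91.03642107514855 8.580466660721822 centre [ 612.98383725 -129.13176058]
(array([ 630.2, -242.1]), 49.1, 30.9, 7.9)
```

```bash
python3 -m creep '{"xyz":[[-0.11,-0.03,0],[0,0,0],[0,0,0.1],[0,0,0.1],[0,0,0.1],[0,0,0.08],[0,0,0],[0,0,0]],"rot":[[0,0,0],[0,0,0],[0,0,0],[0,0,0],[0,0,0],[0,0,0],[0,0,0],[0,0,0]],"jaw":[0,0,0,0,0,0,0,0]}'
```

```text
time_s: 5.4
tcp_pos: [615.0, -130.8, 71.2]
orientation: [-0.0, 0.0, 1.0, 0.0]
contact_force: [-0.3, -0.1, -2.4]
width: 0.442
grip_force: 61.6
```

```bash
python3 -m creep '{"xyz":[[0,0,0.04],[0,0,0],[0,0,0],[0,0,0],[0,0,0],[0,0,-0.3],[0,0,-0.6],[0,0,-0.5],[0.6,-0.05,0],[0.9,-0.08,0]],"rot":[[0,0,0],[0,0,0],[0,0,0],[0,0,0],[0,0,0],[0,0,0],[0,0,0],[0,0,0],[0,0,0],[0,0,0]],"jaw":[0,0,1,1,1,1,1,1,1,1]}'
python3 -m creep '{"xyz":[[0.9,-0.08,0],[0.25,-0.02,0],[0,0,0],[0,0,0],[0,0,0],[0,0,0],[0,0,0],[0,0,0],[0,0,0],[0,0,0]],"rot":[[0,0,0],[0,0,0.7],[0,0,1],[0,0,1],[0,0,1],[0,0,1],[0,0,1],[0,0,1],[0,0,1],[0,0,0.9]],"jaw":[1,1,1,1,1,1,1,1,1,1]}'
python3 -m creep '{"xyz":[[0,0,0],[0,0,0],[0,0,0]],"rot":[[0,0,1],[0,0,0],[0,0,0]],"jaw":[1,1,1]}'
python3 - <<'E'
from look import *
m,im,(H,S,V)=shot("w4");s=sense();print(s['tcp_pos'])
x=rot(s['orientation']).apply([1,0,0]);print("toolx ang",np.degrees(np.arctan2(x[1],x[0])))
q=proj(m,(480,-142.5,40));print(q)
c=blobs(im,(S<70)&(V>140),q);P=plane(m,c,40);print("block",rect(P))
im2=get_image("side");d=camera_model("side");u=np.array(proj(d,(614,-131,81)),int);print(u)
cv2.imwrite("pics/s4c.png",cv2.resize(im2[u[1]-70:u[1]+70,u[0]-90:u[0]+90],(720,560),interpolation=cv2.INTER_CUBIC)[:,:,::-1])
E
```

```text
time_s: 6.4
tcp_pos: [541.5, -137.7, 140.1]
orientation: [0.002, -0.0, 1.0, -0.001]
contact_force: [0.2, -1.4, 0.6]
width: 1.002
grip_force: 0.0
time_s: 7.4
tcp_pos: [482.6, -142.3, 139.4]
orientation: [0.0, 0.297, 0.955, -0.0]
contact_force: [0.0, -1.4, 0.5]
width: 0.997
grip_force: 0.0
time_s: 7.7
tcp_pos: [482.6, -142.3, 139.4]
orientation: [0.0, 0.328, 0.945, -0.0]
contact_force: [-0.5, 0.3, -0.3]
width: 1.001
grip_force: 0.0
[ 482.63720061 -142.33136228  139.41857629]
toolx ang 141.68777961251865
[280.13409704 211.37159339]
block (array([ 478.8, -142.5]), 44.0, 29.3, -38.3)
[320 245]
```

View pics/s4c.png

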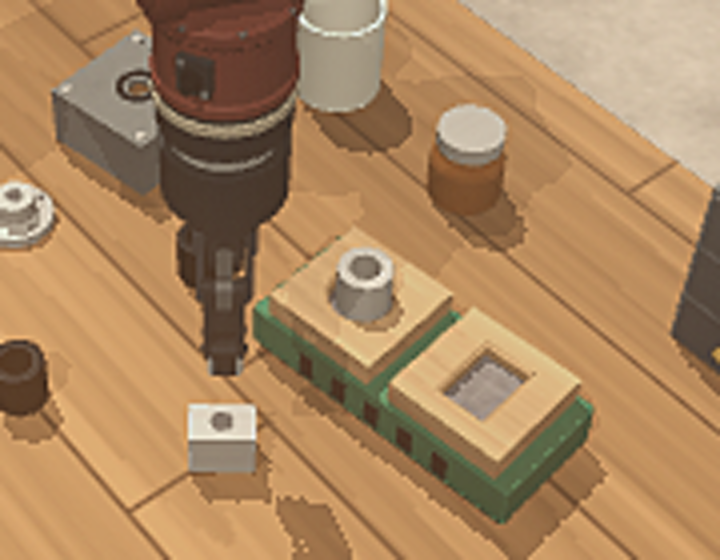

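The side crop shows the bush standing squarely in the round pocket at (365,285), about 28 mm proud. Now the block.

```bash
python3 -m creep '{"xyz":[[0.05,-0.045,0.6],[0,0,0.8],[0,0,0.7],[0,0,0.38],[0,0,0],[0,0,0],[0,0,0],[0,0,0],[0,0,0],[0,0,0]],"rot":[[0,0,0],[0,0,0],[0,0,0],[0,0,0],[0,0,0],[0,0,0],[0,0,0],[0,0,0],[0,0,0],[0,0,0]],"jaw":[1,1,1,1,1,0,0,0,0,0]}'
```

```text
time_s: 8.8
tcp_pos: [480.0, -142.9, 16.5]
orientation: [0.001, 0.329, 0.944, -0.0]
contact_force: [-2.3, 0.1, 8.3]
width: 0.34
grip_force: 59.7
```

```bash
python3 -m creep '{"xyz":[[0,0,-0.3],[0,0,-0.7],[0,0,-0.8],[0,0,-0.5],[0,0,0],[0,0,0],[0,0,0],[0,0,0],[0,0,0],[0,0,0]],"rot":[[0,0,0],[0,0,-1],[0,0,-1],[0,0,-1],[0,0,-1],[0,0,-1],[0,0,-1],[0,0,-1],[0,0,-1],[0,0,-1]],"jaw":[0,0,0,0,0,0,0,0,0,0]}'
python3 -m creep '{"xyz":[[0,0,0],[0,0,0],[0,0,0],[-0.5,-0.4,0],[-0.6,-0.6,0],[-0.6,-0.6,0],[-0.6,-0.5,0],[-0.39,-0.26,0.3],[0,0,0.5],[0,0,0]],"rot":[[0,0,-1],[0,0,-1],[0,0,-0.6],[0,0,0],[0,0,0],[0,0,0],[0,0,0],[0,0,0],[0,0,0],[0,0,0]],"jaw":[0,0,0,0,0,0,0,0,0,0]}'
python3 -m creep '{"xyz":[[0,0,0],[0,0,0]],"rot":[[0,0,0],[0,0,0]],"jaw":[0,0]}'
python3 - <<'E'
from look import *
m,im,(H,S,V)=shot("w5");s=sense();print(s['tcp_pos'])
x=rot(s['orientation']).apply([1,0,0]);print("toolx ang",np.degrees(np.arctan2(x[1],x[0])))
cv2.imwrite("pics/w5b.png",cv2.resize(im,(800,600)))
E
```

```text
time_s: 9.8
tcp_pos: [479.0, -142.4, 130.4]
orientation: [-0.0, 0.02, 1.0, 0.0]
contact_force: [0.3, -0.4, -3.4]
width: 0.341
grip_force: 60.2
time_s: 10.8
tcp_pos: [626.5, -239.6, 86.5]
orientation: [-0.003, -0.07, 0.998, 0.002]
contact_force: [-1.0, 0.8, -3.5]
width: 0.339
grip_force: 60.2
time_s: 11.0
tcp_pos: [629.0, -240.7, 91.8]
orientation: [0.001, -0.07, 0.998, -0.0]
contact_force: [-0.6, 1.7, -4.1]
width: 0.334
grip_force: 60.2
[ 629.21253638 -240.76023123   91.9927397 ]
toolx ang -172.00560193422376
```

View pics/w5b.png

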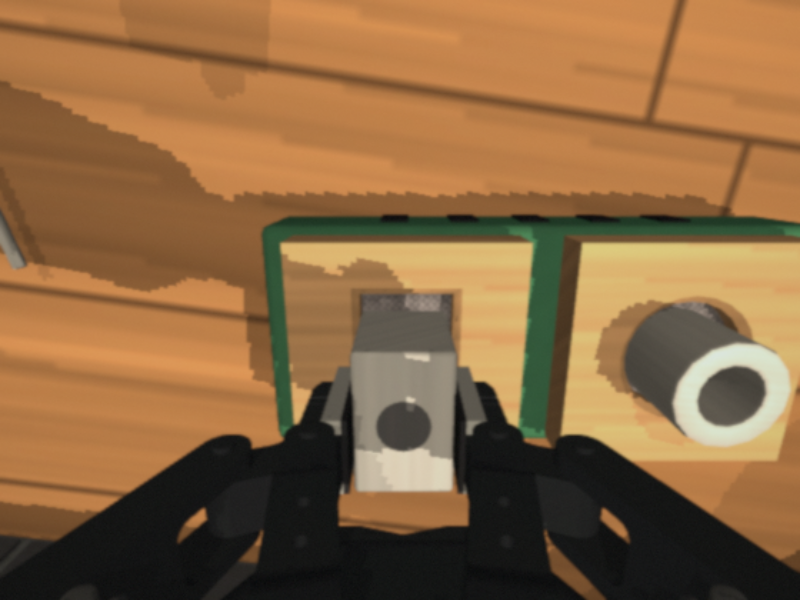

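The wrist view (800x600 scale) shows the block square to the pocket. The plate's back edge runs from (280,242) to (532,242), the block's top face spans rows 351–490 and columns 352–455, and the pocket's rear rim is at row 292.

Run:
```python
from look import *
m=camera_model("wrist");s=sense();t=s['tcp_pos'];Rt=rot(s['orientation'])
T=lambda u,v,z:(Rt.inv().apply(onz(m,np.array((u,v))*.7,z)-t)).round(1)[:2]
zt=t[2]+23.5
print("block top back,front (tool xy)",T(403.5,351,zt),T(403.5,490.5,zt),"L",T(351,420,zt),"R",T(456,420,zt))
a,b=T(280,242,65),T(532,242,65);print("plate corners",a,b,"centre",(a+b)/2-[46,0])
print("pocket rim (outer, chamfer 29 from ctr) ",T(405.5,290,65))
```

```text
block top back,front (tool xy) [24.3 -0.4] [-20.8  -0.4] L [  3.1 -15.4] R [ 3.1 14.6]
plate corners [ 46.2 -45.2] [46.2 46.3] centre [0.2  0.55]
pocket rim (outer, chamfer 29 from ctr)  [28.2  0.4]
```

```bash
python3 -m creep '{"xyz":[[-0.04,0.02,0],[0,0,0],[0,0,0.1],[0,0,0.1],[0,0,0.1],[0,0,0.1],[0,0,0],[0,0,0]],"rot":[[0,0,0],[0,0,0],[0,0,0],[0,0,0],[0,0,0],[0,0,0],[0,0,0],[0,0,0]],"jaw":[0,0,0,0,0,0,0,0]}'
```

```text
time_s: 11.85
tcp_pos: [630.5, -239.3, 69.9]
orientation: [-0.0, -0.07, 0.998, 0.0]
contact_force: [-0.6, 0.3, -3.4]
width: 0.338
grip_force: 60.3
```

```bash
python3 -m creep '{"xyz":[[0,0,0.01],[0,0,0],[0,0,0],[0,0,0],[0,0,-0.3],[0,0,-0.7],[0,0,-0.9],[0.4,-0.2,-0.6],[0.8,-0.4,0],[0.8,-0.4,0]],"rot":[[0,0,0],[0,0,0],[0,0,0],[0,0,0],[0,0,0],[0,0,0],[0,0,0],[0,0,0],[0,0,0],[0,0,0]],"jaw":[0,1,1,1,1,1,1,1,1,1]}'
python3 -m creep '{"xyz":[[0.7,-0.4,0],[0.7,-0.4,0],[0.3,-0.1,0],[0,0,0],[0,0,0]],"rot":[[0,0,0],[0,0,0],[0,0,0],[0,0,0],[0,0,0]],"jaw":[1,1,1,1,1]}'
python3 - <<'E'
from look import *
m,im,(H,S,V)=shot("w6");s=sense();print(s['tcp_pos'])
im2=get_image("side")[:,:,::-1];d=camera_model("side");u=np.array(proj(d,(622,-185,81)),int)
a=cv2.resize(im2[u[1]-60:u[1]+60,u[0]-80:u[0]+80],(400,300),interpolation=cv2.INTER_CUBIC)
cv2.imwrite("pics/w6b.png",np.hstack([a,cv2.resize(im,(400,300),interpolation=cv2.INTER_AREA)]))
E
```

```text
time_s: 12.85
tcp_pos: [538.5, -303.5, 196.2]
orientation: [0.001, -0.07, 0.998, -0.001]
contact_force: [0.4, -0.1, -0.3]
width: 1.0
grip_force: 0.0
time_s: 13.35
tcp_pos: [461.1, -359.0, 195.1]
orientation: [0.0, -0.069, 0.998, -0.0]
contact_force: [0.9, 0.2, -0.5]
width: 1.001
grip_force: 0.0
[ 461.52821797 -358.65233949  194.95891   ]
```

View pics/w6b.png

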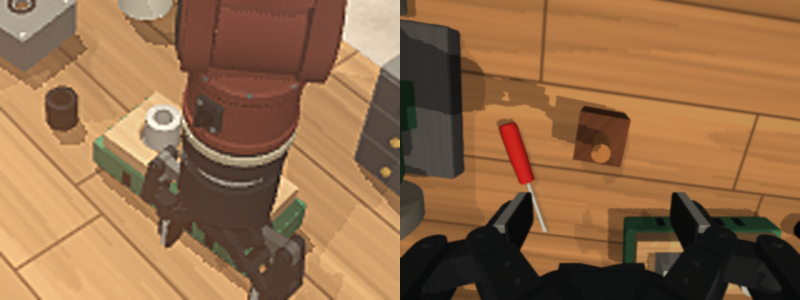

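The left half shows the bush seated, with the block hidden behind the gripper. The right half is the wrist view, with the stylus handle top at about (280,214) in the 560-wide picture and the red screwdriver at (517,160). I'll measure the handle and check the block from the scene camera.

Run:
```python
from look import *
im=cv2.imread("pics/w6.png");H,S,V=cv2.split(cv2.cvtColor(im,cv2.COLOR_BGR2HSV));m=camera_model("wrist")
print([ (H[y,x],S[y,x],V[y,x]) for x,y in((280,214),(270,200),(290,190))])
c=blobs(im,(V>140)&(S>60),(280,214),40)
# restrict to window
w=np.zeros_like(V);w[190:240,255:305]=1
c=blobs(im,(V>120)&(w>0),(280,214),40);print(cv2.boundingRect(c),cv2.minEnclosingCircle(c))
print("handle",[cv2.minEnclosingCircle(plane(m,c,121))])
s=sense();x=rot(s['orientation']).apply([1,0,0]);print(np.degrees(np.arctan2(x[1],x[0])))
sc=get_image("scene")[:,:,::-1].copy();d=camera_model("scene");u=proj(d,(630,-240,81)).astype(int)
Hs,Ss,Vs=cv2.split(cv2.cvtColor(sc,cv2.COLOR_BGR2HSV))
a=cv2.resize(sc[u[1]-55:u[1]+45,u[0]-40:u[0]+60],(400,400),interpolation=cv2.INTER_CUBIC)
b=cv2.resize(im[150:280,215:345],(400,400),interpolation=cv2.INTER_CUBIC)
cv2.imwrite("pics/s7.png",np.hstack([a,b]))
e=camera_model("side")
print("bottle",onz(e,np.array((287,272))*.7,0),"mug",onz(e,np.array((450,283))*.7,0))
```

```text
[(np.uint8(13), np.uint8(173), np.uint8(184)), (np.uint8(14), np.uint8(177), np.uint8(69)), (np.uint8(12), np.uint8(168), np.uint8(91))]
(255, 202, 50, 38) ((279.7156066894531, 227.93565368652344), 26.686269760131836)
handle [((464.11102294921875, -360.33624267578125), 19.07151985168457)]
-171.94400942440083
bottle [498.91187557 363.81619619   0.        ] mug [786.96869294  88.66777516   0.        ]
```

View pics/s7.png

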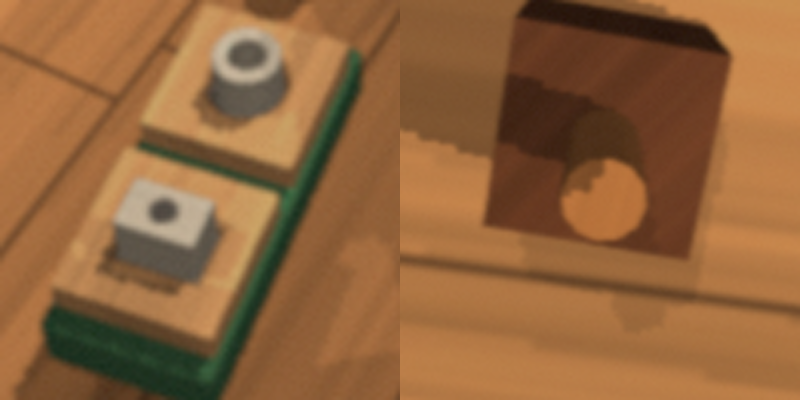

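Left: both parts are seated and level in their nests. Right: the handle's top disc is centred at crop (604,200), which is wrist pixel (281.3,215).

Run:
```python
from look import *
m=camera_model("wrist");s=sense();p=onz(m,(281.3,215),121)
print(p,s['tcp_pos'],rot(s['orientation']).inv().apply(p-s['tcp_pos']))
print(onz(m,(281.3+14,215),121)-p)
```

```text
[ 454.7118871  -360.47825945  121.        ] [ 461.68656746 -358.42334136  194.77128549] [ 7.21672206 -1.05661514 73.7690579 ]
[-1.35803889  9.56803845  0.        ]
```

```bash
python3 -m creep '{"xyz":[[0.13,-0.02,0],[0,0,0.6],[0,0,0.8],[0,0,0.6],[0,0,0.38],[0,0,0],[0,0,0],[0,0,0],[0,0,0],[0,0,0]],"rot":[[0,0,0],[0,0,0],[0,0,0],[0,0,0],[0,0,0],[0,0,0],[0,0,0],[0,0,0],[0,0,0],[0,0,0]],"jaw":[1,1,1,1,1,1,0,0,0,0]}'
python3 -m creep '{"xyz":[[0,0,0],[0,0,0],[0,0,0]],"rot":[[0,0,0],[0,0,0],[0,0,0]],"jaw":[0,0,0]}'
```

```text
time_s: 14.5
tcp_pos: [454.8, -361.5, 76.8]
orientation: [0.001, -0.07, 0.998, -0.001]
contact_force: [-0.2, -0.3, -0.6]
width: 0.324
grip_force: 0.0
time_s: 14.8
tcp_pos: [454.7, -361.4, 76.7]
orientation: [0.0, -0.07, 0.998, -0.0]
contact_force: [-0.6, 0.4, 6.1]
width: 0.204
grip_force: 58.3
```

```bash
python3 -m creep '{"xyz":[[0,0,-0.3],[0,0,-0.7],[0,0,-0.8],[0,0,-0.6],[-0.4,0.82,0],[-0.4,0.82,0],[-0.4,0.82,0],[-0.4,0.82,0],[-0.4,0.82,0],[-0.4,0.82,0]],"rot":[[0,0,0],[0,0,0],[0,0,0],[0,0,0],[0,0,0],[0,0,0],[0,0,0],[0,0,0],[0,0,0],[0,0,0]],"jaw":[0,0,0,0,0,0,0,0,0,0]}'
python3 -m creep '{"xyz":[[-0.4,0.8,0],[-0.4,0.8,0],[-0.4,0.8,0],[-0.4,0.8,0],[-0.4,0.8,0],[-0.35,0.75,0],[0,0,0],[0,0,0]],"rot":[[0,0,0],[0,0,0],[0,0,0],[0,0,0],[0,0,0],[0,0,0],[0,0,0],[0,0,0]],"jaw":[0,0,0,0,0,0,0,0]}'
```

```text
time_s: 15.8
tcp_pos: [539.3, -99.0, 196.1]
orientation: [0.0, -0.07, 0.998, -0.0]
contact_force: [0.7, -0.1, -0.4]
width: 0.207
grip_force: 59.1
time_s: 16.6
tcp_pos: [622.1, 151.5, 195.5]
orientation: [-0.0, -0.071, 0.998, -0.0]
contact_force: [0.3, -0.6, -1.6]
width: 0.203
grip_force: 59.1
```

```bash
python3 -m creep '{"xyz":[[0,0,0.4],[0,0,0.4],[0,0,0.26],[0,0,0],[0,0,0]],"rot":[[0,0,0],[0,0,0],[0,0,0],[0,0,0],[0,0,0]],"jaw":[0,0,0,0,0]}'
python3 - <<'E'
from look import *
m,im,_=shot("w8");s=sense();t=s['tcp_pos'];print(t)
tiles=[cv2.resize(im[130:330,180:390],(400,380),interpolation=cv2.INTER_CUBIC)]
for n in("side",):
    I=get_image(n)[:,:,::-1].copy();cv2.imwrite(f"pics/{n}8.png",I);d=camera_model(n);u=proj(d,(622,150.5,65)).astype(int);print(n,u)
    tiles.append(cv2.resize(I[u[1]-38:u[1]+38,u[0]-40:u[0]+40],(400,380),interpolation=cv2.INTER_CUBIC))
I=get_image("scene")[:,:,::-1].copy();cv2.imwrite("pics/scene8.png",I)
cv2.imwrite("pics/w8b.png",np.hstack(tiles))
E
```

```text
time_s: 17.1
tcp_pos: [622.5, 150.1, 143.3]
orientation: [0.0, -0.069, 0.998, -0.0]
contact_force: [0.1, 0.0, -0.4]
width: 0.203
grip_force: 59.2
[622.88617789 150.2782892  143.7996377 ]
side [264 194]
```

View pics/w8b.png

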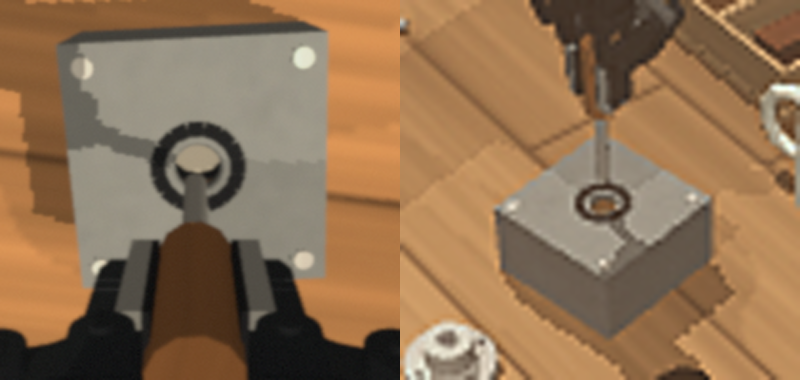

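Left (wrist crop): hole ring centre at (198,167), rod tip at about (195,176). Right (side crop): tip at (601,184), hole centre at (603,203). I'll convert both.

Run:
```python
from look import *
s=sense();t=s['tcp_pos'];Rt=rot(s['orientation']);m=camera_model("wrist");d=camera_model("side")
w=lambda x,y:(180+x*210/400,130+y*200/380)
e=lambda x,y:(264-40+(x-400)*80/400,194-38+y*76/380)
z=t[2]-70.7;print(t,z)
for n,c,f,H,T in(("wrist",m,w,(198,167),(195,176)),("side",d,e,(603,203),(601.5,184))):
    h=onz(c,f(*H),55);p=onz(c,f(*T),z);print(n,"hole",h.round(1),"tip",p.round(1),"tool d",Rt.inv().apply(h-p).round(1)[:2])
# scene: ring centre by dark mask, rod
I=cv2.imread("pics/scene8.png");c=camera_model("scene");print("scene expected tip, hole px",proj(c,[t[0],t[1],z]),proj(c,(622,150.5,55)))
V=cv2.cvtColor(I,cv2.COLOR_BGR2GRAY);u=proj(c,(622,150.5,55)).astype(int)
k=blobs(I,(V<60)&(np.hypot(*(np.indices(V.shape)[::-1]-u[:,None,None]))<25),u,15);print(cv2.boundingRect(k),onz(c,np.add(cv2.boundingRect(k)[:2],np.array(cv2.boundingRect(k)[2:])/2-.5),55))
```

```text
[623.05563893 150.59112163 143.94013042] 73.24013041789594
wrist hole [622.7 151.4  55. ] tip [620.6 149.9  73.2] tool d [-2.3  1.2]
side hole [622.7 151.3  55. ] tip [621.4 150.   73.2] tool d [-1.4  1.1]
scene expected tip, hole px [302.30365841 182.62313685] [301.66355714 187.43230857]
(281, 197, 37, 15) [642.81257448  91.26875213  55.        ]
```

```bash
python3 -m creep '{"xyz":[[-0.035,0.025,0],[0,0,0],[0,0,0.2],[0,0,0.2],[0,0,0.2],[0,0,0.2],[0,0,0.1],[0,0,0],[0,0,0]],"rot":[[0,0,0],[0,0,0],[0,0,0],[0,0,0],[0,0,0],[0,0,0],[0,0,0],[0,0,0],[0,0,0]],"jaw":[0,0,0,0,0,0,0,0,0]}'
```

```text
time_s: 18.15
tcp_pos: [624.0, 152.2, 97.9]
orientation: [0.0, -0.07, 0.998, 0.0]
contact_force: [-0.2, 0.9, -0.9]
width: 0.207
grip_force: 59.2
```

```bash
python3 -m creep '{"xyz":[[0,0,0.1],[0,0,0.1],[0,0,0],[0,0,0]],"rot":[[0,0,0],[0,0,0],[0,0,0],[0,0,0]],"jaw":[0,0,0,0]}'; python3 -m creep '{"xyz":[[0,0,0.05],[0,0,0.04],[0,0,0],[0,0,0]],"rot":[[0,0,0],[0,0,0],[0,0,0],[0,0,0]],"jaw":[0,0,0,0]}'
```

```text
time_s: 18.55
tcp_pos: [624.6, 152.3, 88.4]
orientation: [0.001, -0.07, 0.998, 0.0]
contact_force: [1.4, 0.9, 4.2]
width: 0.207
grip_force: 59.7
time_s: 18.95
tcp_pos: [625.3, 152.4, 86.0]
orientation: [0.002, -0.07, 0.998, 0.0]
contact_force: [-1.8, 0.2, 21.1]
width: 0.209
grip_force: 61.8
```

```bash
python3 -m creep '{"xyz":[[0,0,0.02],[0,0,0],[0,0,0],[0,0,0]],"rot":[[0,0,0],[0,0,0],[0,0,0],[0,0,0]],"jaw":[0,0,0,0]}'
python3 - <<'E'
from look import *
f=[];z=[]
for i in range(6):
    I=get_image("side" if i%2 else "wrist")[:,:,::-1].copy();cv2.imwrite(f"pics/f{i}.png",I);s=sense();f.append(s['contact_force']);z.append(s['tcp_pos'])
print(np.mean(f,0),np.mean(z,0),s['width'],s['grip_force'])
w=cv2.imread("pics/f4.png");d=camera_model("side");u=proj(d,(622,150.5,65)).astype(int);v=cv2.imread("pics/f5.png")
cv2.imwrite("pics/fb.png",np.hstack([cv2.resize(w,(400,300)),cv2.resize(v[u[1]-40:u[1]+110,u[0]-60:u[0]+140],(400,300),interpolation=cv2.INTER_CUBIC)]))
E
```

```text
time_s: 19.35
tcp_pos: [625.7, 152.4, 85.8]
orientation: [0.002, -0.07, 0.998, 0.0]
contact_force: [-3.0, -0.7, 27.2]
width: 0.208
grip_force: 62.0
[-3.7172685  -0.52841623 25.81515303] [625.65465158 152.42593781  85.74104058] 0.2129920747016863 61.96017265319824
```

View pics/fb.png

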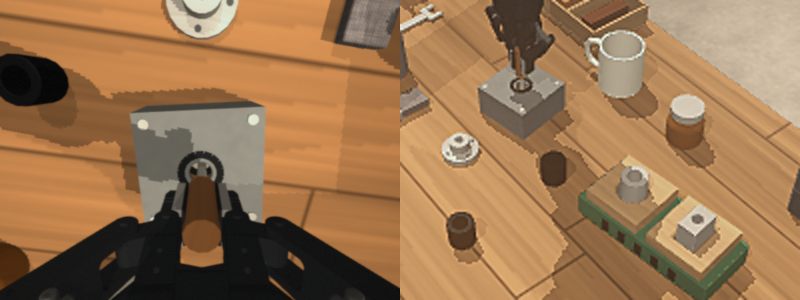

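The nests are still filled and the rod is down the hole. The force has risen to a stiff 26 N about 3 mm above the height I predicted. I'll back off slightly and average the force to check that this stop is the end of the button's travel (spring about 6 N there).

```bash
cat > avg.py <<'E'
from h import *
f=[];z=[]
for i in range(10):
    get_image("wrist");s=sense();f.append(s['contact_force']);z.append(s['tcp_pos'])
print("AVG",np.mean(f,0).round(2),np.mean(z,0).round(2))
E
python3 -m creep '{"xyz":[[0,0,-0.07],[0,0,0],[0,0,0],[0,0,0]],"rot":[[0,0,0],[0,0,0],[0,0,0],[0,0,0]],"jaw":[0,0,0,0]}'>/dev/null; python3 avg.py
python3 -m creep '{"xyz":[[0,0,-0.04],[0,0,0],[0,0,0],[0,0,0]],"rot":[[0,0,0],[0,0,0],[0,0,0],[0,0,0]],"jaw":[0,0,0,0]}'>/dev/null; python3 avg.py
python3 -m creep '{"xyz":[[0,0,-0.04],[0,0,0],[0,0,0],[0,0,0]],"rot":[[0,0,0],[0,0,0],[0,0,0],[0,0,0]],"jaw":[0,0,0,0]}'>/dev/null; python3 avg.py
```

```text
AVG [ 0.79 -0.05  6.78] [624.62 152.27  86.48]
AVG [2.97 0.09 4.44] [624.15 152.22  87.87]
AVG [1.37 0.22 3.62] [623.75 152.22  89.71]
```

The slope is about 0.5 N/mm, reaching 6 N right at the stop, so the stop is the button fully down. I'll press it again and hold.

```bash
python3 -m creep '{"xyz":[[0,0,0.05],[0,0,0.05],[0,0,0.04],[0,0,0],[0,0,0],[0,0,0]],"rot":[[0,0,0],[0,0,0],[0,0,0],[0,0,0],[0,0,0],[0,0,0]],"jaw":[0,0,0,0,0,0]}'; python3 avg.py; python3 -c "
from station import hand_in;print(hand_in())"
```

```text
time_s: 22.95
tcp_pos: [625.1, 152.4, 85.7]
orientation: [0.002, -0.07, 0.998, 0.0]
contact_force: [-3.5, -0.9, 27.5]
width: 0.207
grip_force: 62.7
AVG [-4.85 -0.81 28.2 ] [625.03 152.39  85.67]
the job is handed in; nothing more can be done
None
```

I seated and released the bush and block in their nests, then gripped the stylus and held the run button down against its stop at about 28 N; I handed the job in at about 23 s, and no verdict came back.

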